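Unclip the citrus press reamer and stand it on the drying rest

ROBOT

A 6-joint arm with a two-finger parallel gripper is mounted at the origin on a cart in front of the work surface, level with it; the furniture and walls round the work are solid. World frame = base frame: x ahead of the robot, y to its left, z up, the work surface at z = 0. Lengths are in m, angles in degrees, forces in N, time in s.
With the tool pointing down it reaches from about 0.25 to 0.725 m from the base axis. Payload 4 kg.
Tool frame: the origin (TCP) lies at the very end of the fingers, on their centre line; the grasp point (between the pads) lies 19 mm behind it (manip.grip_depth is the distance from the TCP to the grasp point, in m); z points along the fingers, y is the line along which they close (so a half turn about z gives the same grasp; the last joint's range is limited). The gripper opens to 85 mm and grips with 20 to 120 N. Pads are 22 mm wide; open, the fingers measure 114 mm over their backs; the gripper's body (76 mm by 85 mm) begins 54 mm behind the grasp point. The pads swing forward as they close: fully open they stand 13 mm farther back than shut.
Start: joints at [73.396, 13.785, 0.286, 76.501, 0, 90], TCP at [0.143, 0.479, 0.231] pointing down, gripper open.
Joint ranges: [-155.79, 155.79], [-60.16, 107.12], [-62.33, 73.08], [-114, 123.19], [-81.49, 82.49], [-180, 180]. Speed limits (degrees/s): [159.86, 159.86, 180, 180, 180, 180].

INTERFACE

Orientations are given as a 3x3 rotation matrix whose columns are the frame's x, y, z axes.
In Python, from station import sensors, viewer, order, manip gives the robot as it stands.
- The arm moves only by the shell command python3 -m handwheel 'ROWS' [FORCE]. ROWS is JSON, a list of rows, each a list of 5 numbers: the shift along the tool's x, y, z in mm, then the turn about the tool's z in rad, then the finger opening in mm, from 0 to 85.4. In form: [[x, y, z, spin, hand], ...]. A call has 1 to 20 rows; each row shifts and turns the commanded pose from where the row before left it, along the tool's axes as they then stand; what a row does not reach is not made up. A row lasts 1/12 s, in which the tool goes at most 41.7 mm and 7.16 degrees, less where a joint would pass 70% of its speed; a pose out of reach is approached as far as the arm can. A call is refused whole if a number of a shift passes 41.7 or a number of a turn 0.125, either way. A call with a gripper value outside its range is refused whole. The fingers move at their own pace and stop on an object; FORCE is the grip in N (left out, the last holds). Time passes only in rows, so rows that do not move let the fingers close. It gives the time, the measured TCP pose, the force, the opening and the grip force at its end, in the units of the state.
- sensors.sense(): the state, without advancing time (a new reading comes with each control period).
- viewer.grab_frame(name): name is "side" or "top"; returns a dict with "frame" (480x640x3 uint8, red, green, blue), "K" (3x3 intrinsics, pixels), "rvec" (rotation vector, rad) and "tvec" (3), from world to camera coordinates, as OpenCV has them. Camera axes: x right, y down, z forward; pixel columns grow to the right and rows downward; lengths in m; the calibration is good to about 2 mm. A picture is of the moment at which its call begins. There is no depth.
- order.job_done(): hands the job in; it is judged then, once.
Trained networks look in a picture, given as the dict that the camera call returned (one of the last four; its "shot" number tells which), for a name from the list of things; names that differ only in an ending like _2 or _b are one class to them, and where a whole thing is asked for, a point or a joint stands for the part that bears it (a point fixed in the world has none). Each returns a list of dicts, best first, with "confidence" (0 to 1); they miss things now and then, are a little off and sometimes report something else, mostly with a low value. They report only what shows in the picture. A call takes as long as a camera call.
- viewer.look_for(picture, label): "point" ([column, row] in pixels, amid what is visible of it).
- viewer.regions_of(picture, label): "pixels" (480x640 bool, what is visible of it) and "point" ([column, row] in pixels, amid what is visible of it).
The state is a dict: "time_s": time; "joint_positions": joint angles; "qvel": joint speeds; "tau": joint torques, N m; "ee_pos": TCP position; "eef_rot": TCP orientation; "contact_force": force on the tool from outside, world axes, zero at the start; "wrist_torque": the same for the moment, N m; "gripper_width": finger opening in m; "gripper_force": force on a finger pad.
Only numpy, scipy, OpenCV 4.12 (cv2) and the standard library are available. Lean on these libraries where they do the work, as an engineer would, in place of code of your own. Each camera call takes 0.05 s, during which the arm holds its last target. There are 200 camera calls.

TASK

Take the reamer head off the citrus press: squeeze its two orange release buttons, one on each side, and keep them squeezed while you pull it straight up out of its socket. Then stand it upright on the blue drying rest so that the hole under it drops fully over the rest's steel pin, let go, and leave the other things on the surface where they are.

Things in the scene. Friction and masses are not known exactly. Their poses are not given: they have to be found in the camera images.
- press: citrus press base on the worktop left of the range, fixed in place: white round motor base 128 mm wide with a steel juice dish round it (136 mm wide, its rim 62 mm above the underside) and a grey square socket tower 54 x 54 mm in the middle, whose top is 80 mm above the underside. Origin: centre of the underside, z up; the pouring lip points along its -x
- head_center (a point): the reamer head, a loose white part (about 0.12 kg, 84 mm tall) clipped into the press. Point on its upright axis midway between its two orange release buttons, 46 mm above its lower end, 38 mm below the tip of its ribbed cone (36 mm wide); z up, y along the line through both buttons. Button faces 18 mm wide, 20 mm high, centred at this height; 56 mm apart released, 44 mm apart fully pressed
- head_foot (a point): middle of the head's lower end, mouth of a round hole 15 mm wide, 22 mm deep. The shank here is grey, square, 30 x 30 mm, 22 mm long; above it is a round collar 43 mm wide. Each button carries a hook that stands 6 mm out of the shank
- socket (a point): middle of the top of the press's socket tower; clipped, the head's collar sits on it, head_center 24 mm above it. The hooks catch under ledges in the socket: the head comes off only while both buttons are pressed at least 5 mm. After 25 mm of straight upward pull the shank is out
- button_a (a joint): release button on the head's +y side: 0 = released, 0.006 m = fully pressed in; spring-loaded, about 6.5 N to press fully
- button_b (a joint): release button on the head's -y side, the same: 0 = released, 0.006 m = fully pressed in
- rest: drying rest, fixed on the switched-off range top: blue square tray 110 x 110 mm, 8 mm thick, with a rim 12 mm high (clear space inside 96 x 96 mm). Origin: centre of its underside, z up
- pin_foot (a point): foot of the upright steel locating pin in the middle of the drying rest, on the tray's upper face 8 mm above its underside. The pin is 9 mm thick, 14 mm tall from this point, with a tapered tip. Any yaw of the head fits; when the head stands fully over the pin its head_center is 46 mm above this point
- mug: white mug 88 x 120 mm, 113 mm tall, bystander; origin at its underside
- honey: honey jar with grey lid, 71 mm wide, 110 mm tall, bystander; origin at its underside
- lemon: lemon about 78 x 55 mm, bystander; origin at its underside
- mandarin: mandarin about 55 mm wide, bystander; origin at its underside

How it is judged:
By the outcome, as a careful person would: the job done as asked, in the order asked, and still so for the second after the job is handed in, with the robot touching nothing.
It also fails if it takes over 40 s, if anything falls off the work surface, if the arm or the gripper's body presses on something with over 40 N, if the wrist force passes 120 N, or if a joint passes its speed limit or range.

## Working session

There is one attempt and no reset: what is moved stays moved. The work goes in short steps, Python scripts to look and compute and a shell command to move; the robot and the scene stay as the last step left them, time stands still between calls to the robot, and variables do not carry over. Pictures are saved under pics/ and viewed, at most 10 in all, crops included, and the job is handed in when it is done.

```bash
mkdir -p pics
cat > h.py <<'E'
import numpy as np,cv2,json
from station import sensors,viewer,order,manip
def cam(p):
    R=cv2.Rodrigues(np.array(p["rvec"],float))[0];return np.array(p["K"],float),R,np.array(p["tvec"],float).ravel()
def proj(p,X):
    K,R,t=cam(p);c=K@(R@np.array(X,float)+t);return c[:2]/c[2]
def ray(p,uv):
    K,R,t=cam(p);d=R.T@np.linalg.solve(K,[uv[0],uv[1],1.]);return -R.T@t,d/np.linalg.norm(d)
def atz(p,uv,z):
    o,d=ray(p,uv);return o+d*(z-o[2])/d[2]
def tri(p,a,q,b):
    o1,d1=ray(p,a);o2,d2=ray(q,b);s=np.linalg.lstsq(np.c_[d1,-d2],o2-o1,rcond=None)[0]
    x,y=o1+s[0]*d1,o2+s[1]*d2;return (x+y)/2,np.linalg.norm(x-y)
def save(p,n,crop=None,s=1):
    f=p["frame"][:,:,::-1]
    if crop: f=f[crop[1]:crop[3],crop[0]:crop[2]]
    cv2.imwrite("pics/"+n,cv2.resize(f,None,fx=s,fy=s,interpolation=cv2.INTER_CUBIC))
E
python3 - <<'E'
from h import *
np.set_printoptions(precision=4,suppress=True)
s=sensors.sense();print(s["time_s"],s["ee_pos"],s["eef_rot"],s["gripper_width"],manip.grip_depth)
P={n:viewer.grab_frame(n) for n in("side","top")}
for n,p in P.items():
    save(p,n+"0.png");o,_=ray(p,(320,240));print(n,o)
for l in["press","head_center","head_foot","socket","button_a","button_b","rest","pin_foot","mug","honey","lemon","mandarin"]:
    r={n:viewer.look_for(p,l)[:2] for n,p in P.items()}
    print(l,{n:[(np.round(x["point"]),round(x["confidence"],2)) for x in v] for n,v in r.items()},end=" ")
    if r["side"] and r["top"]:print(*tri(P["side"],r["side"][0]["point"],P["top"],r["top"][0]["point"]))
    else:print()
E
```

```text
0.0 [0.1427 0.4785 0.2304] [[-0.9583  0.2858 -0.0006]
 [ 0.2858  0.9583 -0.002 ]
 [-0.     -0.0021 -1.    ]] 0.08543666894277858 0.0187
side [ 0.1342 -0.6379  0.7237]
top [0.4113 0.2189 1.0444]
press {'side': [(array([285., 246.]), 0.9), (array([236., 218.]), 0.46)], 'top': [(array([281., 273.]), 0.89)]} [0.4728 0.3075 0.0295] 0.016976675312643536
head_center {'side': [(array([287., 222.]), 0.83)], 'top': [(array([282., 265.]), 0.72)]} [0.4818 0.3005 0.1089] 0.008496411439167791
head_foot {'side': [(array([286., 224.]), 0.78)], 'top': [(array([278., 260.]), 0.86), (array([189., 299.]), 0.59)]} [0.4878 0.3102 0.0979] 0.0009814496131216584
socket {'side': [(array([285., 246.]), 0.77)], 'top': [(array([285., 270.]), 0.97), (array([185., 259.]), 0.65)]} [0.4762 0.3019 0.03  ] 0.007161697063963242
button_a {'side': [(array([286., 227.]), 0.49)], 'top': [(array([292., 262.]), 0.38), (array([282., 272.]), 0.23)]} [0.4809 0.2836 0.1049] 0.005658620225857587
button_b {'side': [(array([286., 227.]), 0.49)], 'top': [(array([292., 262.]), 0.38), (array([282., 272.]), 0.23)]} [0.4809 0.2836 0.104
[... 161 characters left out ...]
ot {'side': [(array([359., 320.]), 0.71), (array([286., 220.]), 0.19)], 'top': [(array([427., 238.]), 0.83), (array([289., 261.]), 0.35)]} [ 0.5406 -0.0167  0.0071] 0.005148751722950358
mug {'side': [(array([358., 235.]), 0.74)], 'top': [(array([323., 176.]), 0.67)]} [0.6695 0.2188 0.0685] 0.008949081191952134
honey {'side': [(array([329., 208.]), 0.64)], 'top': [(array([236., 172.]), 0.64)]} [0.6783 0.4113 0.0532] 0.019452236481680867
lemon {'side': [(array([239., 218.]), 0.64)], 'top': [(array([188., 300.]), 0.95)]} [0.4092 0.5162 0.0184] 0.0008230613267840584
mandarin {'side': [(array([268., 212.]), 0.79)], 'top': [(array([187., 259.]), 0.77)]} [0.5018 0.5188 0.0202] 0.0053559055827964224
```

View pics/side0.png

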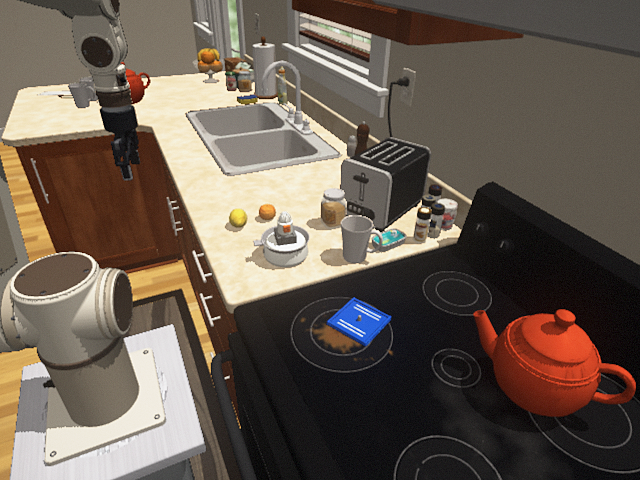

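View pics/top0.png

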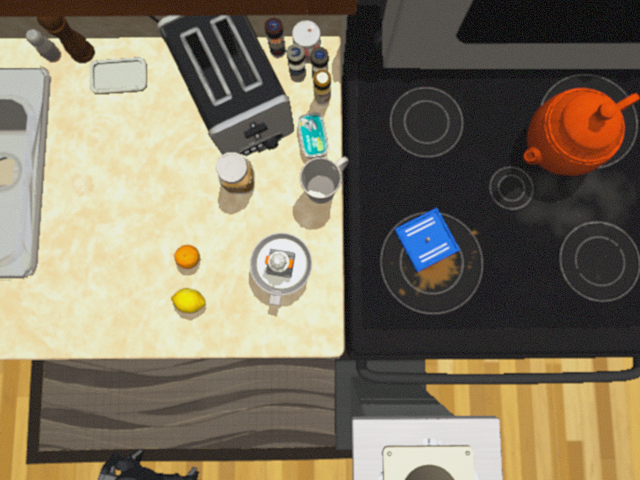

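Side: press at (285,246), head at about (286,224), rest at (360,320). Top: head at (279,263), lip at (275,300), rest and pin at (428,240). The mug and honey jar stand beyond the press. Next I'll zoom in for the exact axis and yaw.

Run:
```python
from h import *
a=cv2.imread("pics/top0.png");b=cv2.imread("pics/side0.png")
z=lambda f,x,y,w,h:cv2.resize(f[y:y+h,x:x+w],(400,300),interpolation=cv2.INTER_CUBIC)
cv2.imwrite("pics/z.png",np.vstack([np.hstack([z(a,240,233,80,60),z(b,246,203,80,60)]),np.hstack([z(a,388,208,80,60),z(b,320,290,80,60)])]))
p=viewer.grab_frame("top");q=viewer.grab_frame("side")
f=p["frame"].astype(int);m=(f[:,:,0]>190)&(f[:,:,2]<90)&(f[:,:,1]<150);m[:233]=0;m[293:]=0;m[:,:240]=0;m[:,320:]=0
n,_,st,c=cv2.connectedComponentsWithStats(m.astype(np.uint8));print(st[1:],c[1:])
for k in c[1:]:print(atz(p,k,.114))
```

```text
[[266 256   3   8  13]
 [288 259   5   9  24]] [[266.53846154 259.15384615]
 [290.41666667 263.29166667]]
[0.48920299 0.3326046  0.114     ]
[0.48052069 0.28444916 0.114     ]
```

View pics/z.png

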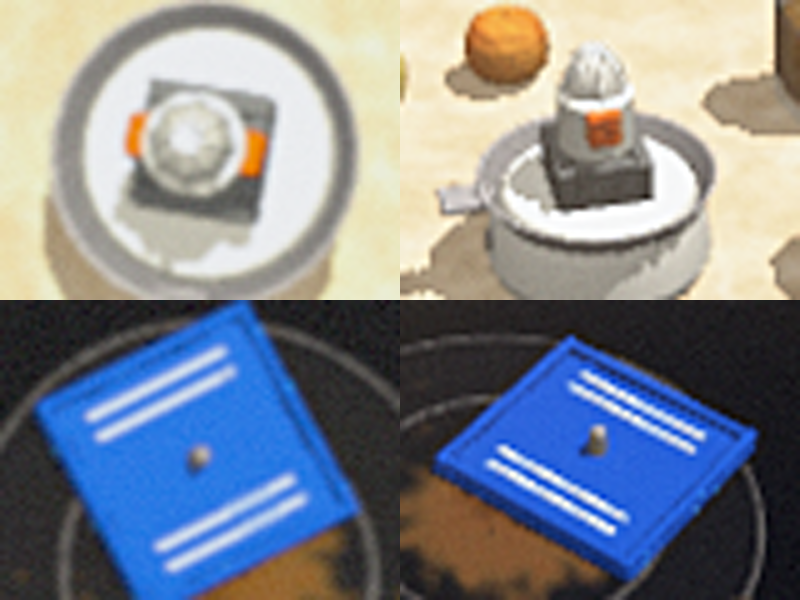

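Crops: the buttons sit at top (267,260) and (290.5,263.5), and the -y button at side (286.6,228.6). The cone tip is at top (277.4,259.6) and side (285.4,212). The pin is at top (427.6,240), with its foot at side (359.4,320.4).

Run:
```python
from h import *
np.set_printoptions(precision=4,suppress=True)
p=viewer.grab_frame("top");q=viewer.grab_frame("side")
print("tip",tri(p,(277.4,259.6),q,(285.4,212.5)),atz(p,(277.4,259.6),.142))
print("btn-",tri(p,(290.5,263.3),q,(286.6,228.6)))
print("pin",tri(p,(427.6,239.5),q,(359.8,316)),tri(p,(428,240.5),q,(359.4,320)))
# rest corners from top mask -> yaw irrelevant; centre of the outer top
r=viewer.regions_of(p,"rest")[0]["pixels"];s=viewer.regions_of(q,"rest")[0]["pixels"]
ra,rb=[cv2.minAreaRect(np.argwhere(m)[:,::-1].astype(np.float32)) for m in(r,s)]
print(ra,atz(p,ra[0],.0),atz(p,ra[0],.012))
C=[(36.5,403),(250,303)] 
# rest corners: left, right corner of upper rim
print(tri(p,(388+37/5,208+103/5),q,(320+172/5,290+38/5)),tri(p,(388+248/5,208+3/5),q,(320+356/5,290+132/5)))
# dish centre from its mask
m=viewer.regions_of(p,"press")[0]["pixels"]
print(cv2.minEnclosingCircle(np.argwhere(m)[:,::-1].astype(np.float32)))
# dish ellipse centre at rim height (crop reading)
print(atz(p,(240+207/5,233+152/5),.062))
```

```text
tip (array([0.4867, 0.3088, 0.1334]), np.float64(0.0002736345273629113)) [0.4858 0.3079 0.142 ]
btn- (array([0.481 , 0.2857, 0.0975]), np.float64(0.0014980619225606882))
pin (array([ 0.5393, -0.0154,  0.0199]), np.float64(0.001341540427311331)) (array([ 0.5378, -0.0183,  0.0105]), np.float64(0.0005532465956559726))
((427.252685546875, 239.86622619628906), (48.45237731933594, 48.71231460571289), 62.10273361206055) [ 0.5403 -0.0189  0.    ] [ 0.5388 -0.0162  0.012 ]
(array([0.5651, 0.0546, 0.0102]), np.float64(5.175776528354594e-05)) (array([ 0.6096, -0.0416,  0.0141]), np.float64(0.0004250899059476186))
((279.78887939453125, 268.6333312988281), 36.01245880126953)
[0.4843 0.3073 0.062 ]
```

```bash
python3 -m handwheel '[[0,0,0,-0.119,85],[-26,-8,0,0,85],[-26,-8,0,0,85],[-26,-8,0,0,85],[-26,-8,0,0,85],[-26,-8,0,0,85],[-26,-8,0,0,85],[-26,-8,0,0,85],[-26,-8,0,0,85],[-26,-8,0,0,85],[-26,-8,0,0,85],[-26,-8,0,0,85],[-26,-8,0,0,85],[-26,-8,0,0,85],[-26,-8,0,0,85],[0,0,0,0,85],[0,0,0,0,85]]' 20
cat > d.py <<'E'
from h import *;import sys
np.set_printoptions(precision=4,suppress=True)
g=np.array([float(v) for v in sys.argv[1:4]])
s=sensors.sense();R=np.array(s["eef_rot"]);e=np.array(s["ee_pos"])
print("t",s["time_s"],"ee",e,"yaxis",R[:,1],"tool shift mm",R.T@(g-e)*1000,"F",np.array(s["contact_force"]),"w",s["gripper_width"],s["gripper_force"])
E
python3 d.py .485 .308 .085
```

```text
time_s: 3.07
ee_pos: [0.4835, 0.306, 0.2308]
eef_rot: [[-0.985, 0.173, -0.001], [0.173, 0.985, -0.0], [0.001, -0.0, -1.0]]
contact_force: [-0.7, 0.6, -0.0]
gripper_width: 0.085
gripper_force: 0.0
t 3.0667 ee [0.4835 0.306  0.2308] yaxis [ 0.1726  0.985  -0.0003] tool shift mm [ -1.2639   2.2721 145.7605] F [-0.7289  0.555  -0.0294] w 0.08501339148018196 0.0
```

```bash
python3 -m handwheel '[[-1.2,2.2,15,0,85],[0,0,18,0,85],[0,0,18,0,85],[0,0,18,0,85],[0,0,18,0,85],[0,0,14,0,85],[0,0,0,0,85],[0,0,0,0,85]]' >/dev/null; python3 d.py .485 .308 .085
python3 - <<'E'
from h import *
p=viewer.grab_frame("top");q=viewer.grab_frame("side")
z=lambda f,x,y,w,h:cv2.resize(f["frame"][y:y+h,x:x+w,::-1],(400,300),interpolation=cv2.INTER_CUBIC)
cv2.imwrite("pics/y.png",np.hstack([z(p,230,220,100,75),z(q,236,175,100,75)]))
E
```

```text
t 3.7333 ee [0.4827 0.3091 0.1298] yaxis [ 0.1686  0.9857 -0.0014] tool shift mm [-2.576  -0.6501 44.8381] F [0.6878 0.4605 1.1798] w 0.08505429526828188 0.0
```

View pics/y.png

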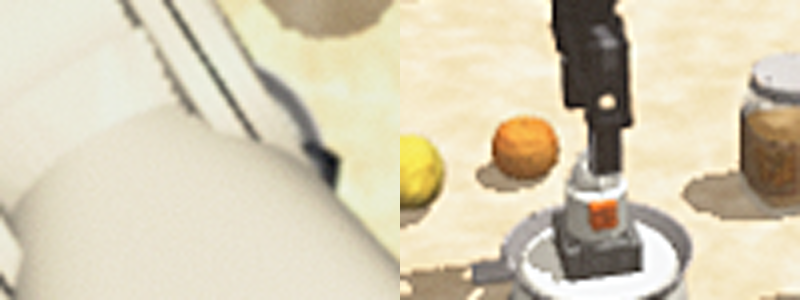

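Side crop: the finger tip at about (604,172) hangs directly over the orange button at (602,214), so it is aligned. The arm blocks the top view. Descending.

```bash
python3 -m handwheel '[[-1,0,12,0,85],[-1,0,12,0,85],[0,0,10,0,85],[0,0,7,0,85],[0,0,3,0,85],[0,0,0,0,85],[0,0,0,0,85],[0,0,0,0,85]]' >/dev/null; python3 d.py .485 .308 .085
```

```text
t 4.5 ee [0.4865 0.3088 0.087 ] yaxis [0.1699 0.9855 0.0008] tool shift mm [ 1.3429 -1.0878  2.0026] F [0.0635 0.7532 0.7699] w 0.08516382827151016 0.0
```

```bash
python3 -m handwheel '[[1,0,2,0,62],[0,0,0,0,62],[0,0,0,0,58],[0,0,0,0,54],[0,0,0,0,50],[0,0,0,0,46],[0,0,0,0,40],[0,0,0,0,36],[0,0,0,0,36],[0,0,0,0,36],[0,0,0,0,36],[0,0,0,0,36]]' 45; python3 d.py .485 .308 .085;python3 - <<'E'
from h import *
q=viewer.grab_frame("side");save(q,"x.png",(226,160,346,250),5)
E
```

```text
time_s: 5.5
ee_pos: [0.4857, 0.3093, 0.0858]
eef_rot: [[-0.985, 0.17, 0.002], [0.17, 0.985, 0.002], [-0.002, 0.002, -1.0]]
contact_force: [-2.6, 0.7, 7.3]
gripper_width: 0.0421
gripper_force: 45.5
t 5.5 ee [0.4857 0.3093 0.0858] yaxis [0.1698 0.9855 0.0018] tool shift mm [ 0.45  -1.384  0.803] F [-2.582   0.6547  7.2518] w 0.042134105772733514 45.478339162655175
```

View pics/x.png

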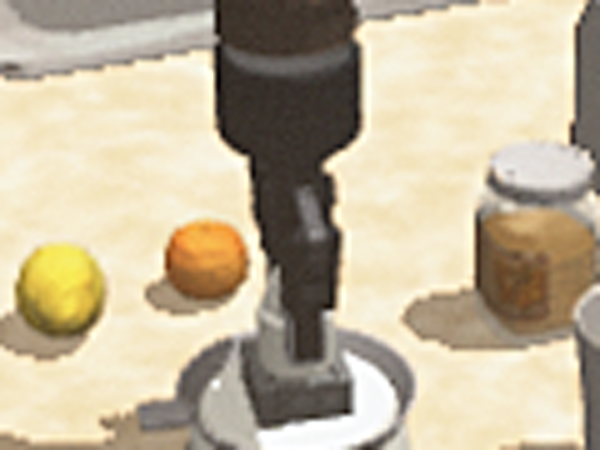

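The finger, at about (310,335) in the crop, covers the button just above the tower. Both buttons look fully pressed (42 mm at 45 N). Pulling up.

```bash
python3 -m handwheel '[[0,0,-2,0,36],[0,0,-3,0,36],[0,0,-3,0,36],[0,0,-3,0,36],[0,0,0,0,36]]' ; python3 d.py .485 .308 .085
```

```text
time_s: 5.97
ee_pos: [0.4852, 0.309, 0.0957]
eef_rot: [[-0.985, 0.17, 0.0], [0.17, 0.985, 0.001], [-0.0, 0.001, -1.0]]
contact_force: [-0.4, 2.7, -0.8]
gripper_width: 0.0419
gripper_force: 46.2
t 5.9667 ee [0.4852 0.309  0.0957] yaxis [0.1697 0.9855 0.0005] tool shift mm [-0.0211 -1.0572 10.714 ] F [-0.3925  2.6594 -0.8158] w 0.04194607653763951 46.2014201679267
```

```bash
python3 -m handwheel '[[0,0,-4,0,36],[0,0,-5,0,36],[0,0,-5,0,36],[0,0,-5,0,36],[0,0,-6,0,36],[0,0,-10,0,36],[0,0,-15,0,36],[0,0,-15,0,36],[0,0,-15,0,36],[0,0,-10,0,36],[0,0,0,0,36]]' ; python3 d.py .539 -.017 .185;python3 - <<'E'
from h import *
q=viewer.grab_frame("side");save(q,"w.png",(226,150,346,250),5)
E
```

```text
time_s: 6.88
ee_pos: [0.4865, 0.3093, 0.1887]
eef_rot: [[-0.985, 0.17, 0.005], [0.17, 0.985, 0.003], [-0.004, 0.003, -1.0]]
contact_force: [0.7, 0.2, -1.2]
gripper_width: 0.042
gripper_force: 46.5
t 6.8833 ee [0.4865 0.3093 0.1887] yaxis [0.1702 0.9854 0.0033] tool shift mm [-107.2695 -312.5935    3.082 ] F [ 0.6991  0.2097 -1.1537] w 0.04197583081572092 46.46640548715368
```

View pics/w.png

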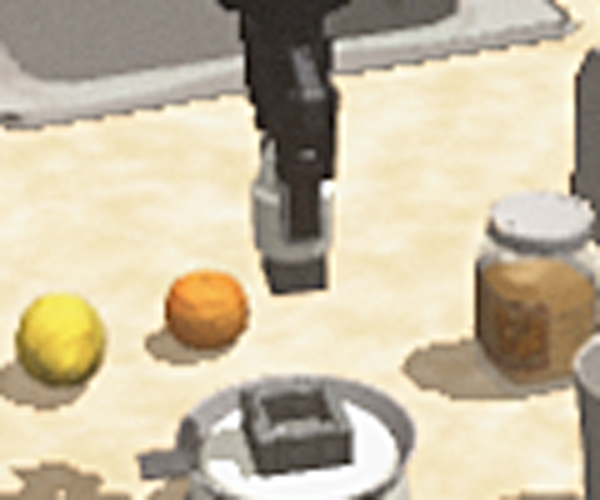

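The head is out: its grey shank ends at (297,290) in the crop and the socket is empty at (297,410). Moving over to the rest.

```bash
python3 -m handwheel '[[-4,-12,0,0,36],[-8,-22,0,0,36],[-9,-26,0,0,36],[-9,-26,0,0,36],[-9,-26,0,0,36],[-9,-26,0,0,36],[-9,-26,0,0,36],[-9,-26,0,0,36],[-9,-26,0,0,36],[-9,-26,0,0,36],[-9,-26,0,0,36],[-9,-26,0,0,36],[-6,-15,0,0,36],[-2,-4,0,0,36],[0,0,20,0,36],[0,0,20,0,36],[0,0,20,0,36],[0,0,20,0,36],[0,0,0,0,36],[0,0,0,0,36]]'; python3 d.py .539 -.017 .036
```

```text
time_s: 8.6
ee_pos: [0.5383, -0.0183, 0.1037]
eef_rot: [[-0.985, 0.17, -0.005], [0.17, 0.985, 0.0], [0.005, -0.001, -1.0]]
contact_force: [-0.4, 0.5, -1.7]
gripper_width: 0.0416
gripper_force: 46.5
t 8.6 ee [ 0.5383 -0.0183  0.1037] yaxis [ 0.1697  0.9855 -0.0006] tool shift mm [-0.8106  1.406  67.7232] F [-0.3985  0.4938 -1.7156] w 0.04162078964112957 46.47818535100669
```

Run:
```python
from h import *
p=viewer.grab_frame("top");q=viewer.grab_frame("side")
z=lambda f,x,y,w,h:cv2.resize(f["frame"][y:y+h,x:x+w,::-1],(400,400),interpolation=cv2.INTER_CUBIC)
cv2.imwrite("pics/v.png",np.hstack([z(p,388,200,80,80),z(q,320,260,80,80)]))
for l in("head_foot","head_center","pin_foot"):
  for n,c in(("t",p),("s",q)):print(l,n,[(np.round(x["point"],1),round(x["confidence"],2)) for x in viewer.look_for(c,l)[:2]])
for z_ in(.022,.008):print("pin proj",proj(q,(.539,-.017,z_)))
s=sensors.sense();e=np.array(s["ee_pos"]);R=np.array(s["eef_rot"]);print("foot proj",proj(q,e+R[:,2]*.028),"tcp",proj(q,e))
for a,b in((-15,-15),(-15,15),(15,15),(15,-15)):print("foot corner (tool x,y)",a,b,proj(q,e+R@np.array([a,b,28])/1000))
```

```text
head_foot t [(array([434.7, 238.6]), 0.52)]
head_foot s [(array([361.6, 291.2]), 0.77)]
head_center t []
head_center s [(array([360.7, 291.3]), 0.69), (array([285.9, 243.2]), 0.31)]
pin_foot t [(array([421. , 244.7]), 0.86), (array([279.5, 263.6]), 0.64)]
pin_foot s []
pin proj [359.8099699  315.85453942]
pin proj [359.40248901 320.29959855]
foot proj [362.57614025 297.44589638] tcp [363.46310526 287.75469294]
foot corner (tool x,y) -15 -15 [371.31770901 300.72032725]
foot corner (tool x,y) -15 15 [366.55832397 292.03609206]
foot corner (tool x,y) 15 15 [353.98506969 294.22783938]
foot corner (tool x,y) 15 -15 [358.4641902  303.03198851]
```

View pics/v.png

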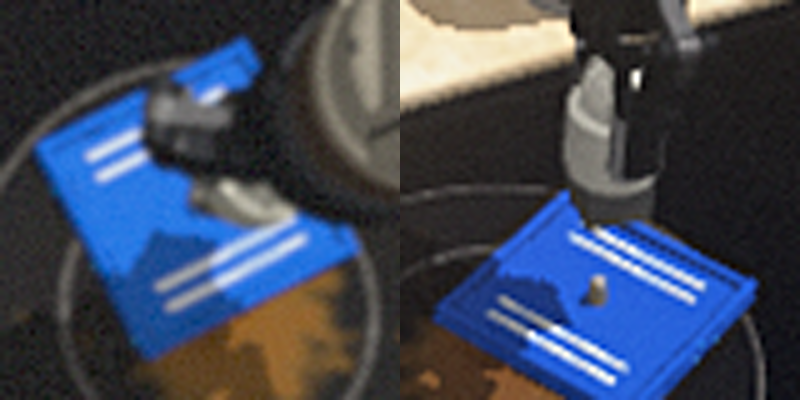

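The side crop shows the shank's lower end at about (615,220) and the pin standing free at (598,290), where I predicted it. The arm partly blocks the top view. Next I'll overlay the predicted head outline to find its offset in the grip.

Run:
```python
from h import *
q=viewer.grab_frame("side");S=10;x0,y0=335,268
f=q["frame"][y0:y0+45,x0:x0+60,::-1].astype(float)/255
f=(255*f**.45).astype(np.uint8);f=cv2.resize(f,None,fx=S,fy=S,interpolation=cv2.INTER_CUBIC)
s=sensors.sense();e=np.array(s["ee_pos"]);R=np.array(s["eef_rot"])
P=lambda v:np.round((proj(q,v)-[x0,y0]+.5)*S).astype(np.int32)
T=lambda v:P(e+R@np.array(v)/1000)
th=np.linspace(0,2*np.pi,40)
def pl(pts,c):cv2.polylines(f,[np.array(pts)],True,c,1)
for d in(28,6):pl([T((a,b,d)) for a,b in((-15,-15),(-15,15),(15,15),(15,-15))],(0,255,0))
pl([T((21.5*np.cos(t),21.5*np.sin(t),6)) for t in th],(0,255,255))
for z in(.008,.022):pl([P((.539+.0045*np.cos(t),-.017+.0045*np.sin(t),z)) for t in th],(0,0,255))
cv2.imwrite("pics/u.png",f)
```

```text
(no output)
```

View pics/u.png

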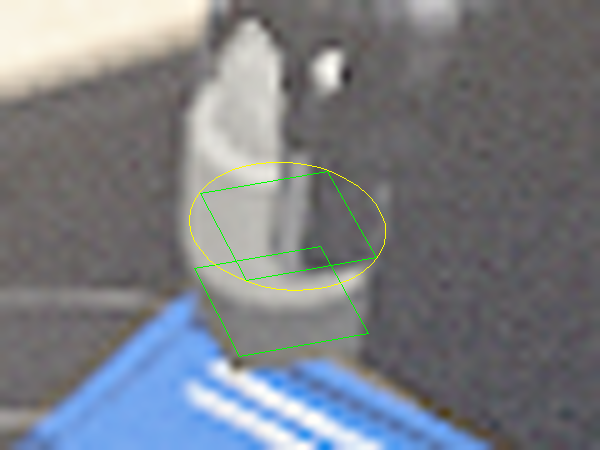

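The observed head sits slightly left of and below the prediction: about 1 px in x, and 1.3 px down. That matches the bias of about 1 mm I saw at the grasp, so I'll aim the TCP at (0.540, -0.0157).

```bash
python3 -m handwheel '[[-1.2,2.6,8,0,36],[0,0,10,0,36],[0,0,10,0,36],[0,0,8,0,36],[0,0,4,0,36],[0,0,0,0,36],[0,0,0,0,36]]'; python3 d.py .540 -.0157 .036;  python3 - <<'E'
from h import *
q=viewer.grab_frame("side");S=10;x0,y0=335,280
f=q["frame"][y0:y0+50,x0:x0+60,::-1].astype(float)/255
f=(255*f**.45).astype(np.uint8);f=cv2.resize(f,None,fx=S,fy=S,interpolation=cv2.INTER_CUBIC)
P=lambda v:np.round((proj(q,v)-[x0,y0]+.5)*S).astype(np.int32)
s=sensors.sense();e=np.array(s["ee_pos"]);R=np.array(s["eef_rot"]);th=np.linspace(0,2*np.pi,40)
def pl(pts,c):cv2.polylines(f,[np.array(pts)],True,c,1)
# head where it should be if centred over the camera-frame pin (.539,-.017)
c=np.array([.539,-.017,e[2]])
T=lambda v:P(c+R@np.array(v)/1000)
pl([T((a,b,28)) for a,b in((-15,-15),(-15,15),(15,15),(15,-15))],(0,255,0))
pl([T((21.5*np.cos(t),21.5*np.sin(t),6)) for t in th],(0,255,255))
for z in(.008,.022):pl([P((.539+.0045*np.cos(t),-.017+.0045*np.sin(t),z)) for t in th],(0,0,255))
cv2.imwrite("pics/t.png",f)
E
```

```text
time_s: 9.63
ee_pos: [0.5415, -0.0161, 0.0647]
eef_rot: [[-0.985, 0.17, -0.001], [0.17, 0.985, 0.0], [0.001, -0.0, -1.0]]
contact_force: [0.5, -0.4, -1.5]
gripper_width: 0.0415
gripper_force: 46.5
t 9.6333 ee [ 0.5415 -0.0161  0.0647] yaxis [ 0.17    0.9854 -0.0002] tool shift mm [ 1.5314  0.1402 28.6758] F [ 0.5113 -0.3965 -1.5261] w 0.04145292771176404 46.47506539709866
```

View pics/t.png

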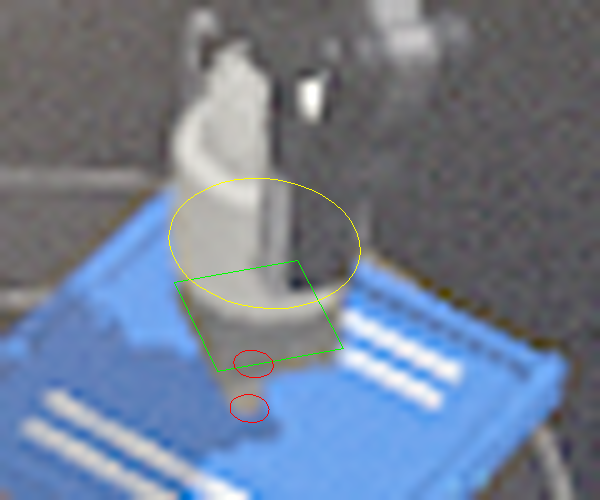

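The head's outline now sits over the pin to within about 0.5 px (pin foot at (243,412) in the crop). I'll nudge 1.2 mm and lower slowly.

```bash
python3 -m handwheel '[[1.2,0.3,3,0,36],[0,0,3,0,36],[0,0,3,0,36],[0,0,3,0,36],[0,0,2,0,36],[0,0,2,0,36],[0,0,2,0,36],[0,0,0,0,36]]'; python3 d.py .540 -.0157 .036
```

```text
time_s: 10.35
ee_pos: [0.5405, -0.0156, 0.0468]
eef_rot: [[-0.985, 0.17, -0.001], [0.17, 0.985, 0.0], [0.001, -0.0, -1.0]]
contact_force: [-0.1, -0.7, -3.1]
gripper_width: 0.0418
gripper_force: 46.5
t 10.35 ee [ 0.5405 -0.0156  0.0468] yaxis [ 0.17    0.9854 -0.0001] tool shift mm [ 0.4353 -0.1958 10.8036] F [-0.0516 -0.6533 -3.0678] w 0.04177065478533776 46.466084208805114
```

```bash
python3 -m handwheel '[[0,0,2,0,36],[0,0,2,0,36],[0,0,2,0,36],[0,0,1,0,36],[0,0,0,0,36]]'; python3 d.py .540 -.0157 .036
```

```text
time_s: 10.77
ee_pos: [0.541, -0.0156, 0.0419]
eef_rot: [[-0.985, 0.17, 0.001], [0.17, 0.985, -0.0], [-0.001, 0.0, -1.0]]
contact_force: [-3.0, -1.1, 8.0]
gripper_width: 0.0418
gripper_force: 47.8
t 10.7667 ee [ 0.541  -0.0156  0.0419] yaxis [0.17   0.9854 0.0002] tool shift mm [ 1.0134 -0.2588  5.872 ] F [-2.9884 -1.0932  7.9553] w 0.04181693316518089 47.8444536938332
```

```bash
python3 -m handwheel '[[1,0,1,0,36],[0,0,0,0,36],[0,0,1,0,36],[0,0,0,0,36],[0,0,0,0,36]]'; python3 d.py .540 -.0157 .036
python3 - <<'E'
from h import *
q=viewer.grab_frame("side");S=10;x0,y0=330,282
f=q["frame"][y0:y0+58,x0:x0+70,::-1].astype(float)/255
f=(255*f**.45).astype(np.uint8);f=cv2.resize(f,None,fx=S,fy=S,interpolation=cv2.INTER_CUBIC)
P=lambda v:np.round((proj(q,v)-[x0,y0]+.5)*S).astype(np.int32)
R=np.array(sensors.sense()["eef_rot"]);th=np.linspace(0,2*np.pi,40)
def pl(pts,c):cv2.polylines(f,[np.array(pts)],True,c,1)
c=np.array([.539,-.017,.008])
T=lambda v:P(c+R@np.array(v)/1000)
pl([T((a,b,0)) for a,b in((-15,-15),(-15,15),(15,15),(15,-15))],(0,255,0))
pl([T((21.5*np.cos(t),21.5*np.sin(t),-22)) for t in th],(0,255,255))
cv2.imwrite("pics/s.png",f)
E
```

```text
time_s: 11.18
ee_pos: [0.541, -0.0156, 0.0418]
eef_rot: [[-0.985, 0.17, 0.004], [0.17, 0.985, -0.0], [-0.004, 0.0, -1.0]]
contact_force: [-5.7, 0.1, 18.2]
gripper_width: 0.0415
gripper_force: 49.0
t 11.1833 ee [ 0.541  -0.0156  0.0418] yaxis [0.1702 0.9854 0.0003] tool shift mm [ 1.0226 -0.2303  5.7741] F [-5.6597  0.1191 18.1808] w 0.0415252129721855 48.96512850187719
```

View pics/s.png

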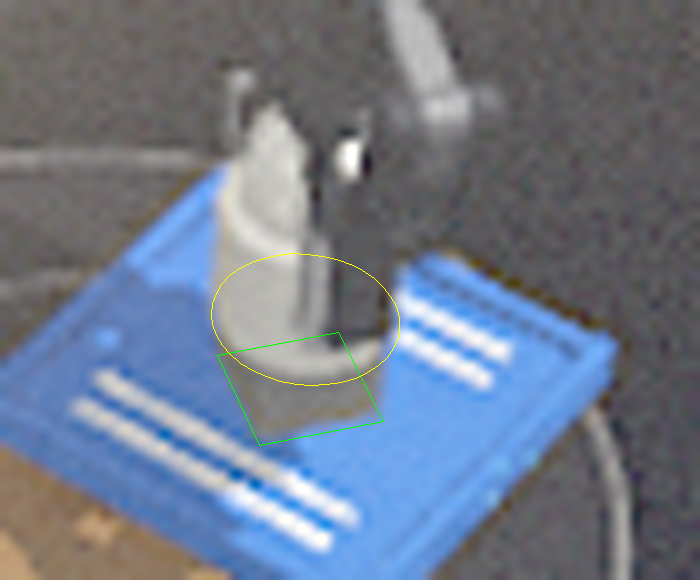

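Contact is firm at TCP z 0.0418, with no motion as the force rose from 8 N to 18 N. The crop shows the head upright over the tray centre (shank corner at (265,435)), within about 1 px of the seated outline. The first triangulation also put the head about 6 mm low in its socket, so this agrees with it being seated. I'll relieve the push and open gently.

```bash
python3 -m handwheel '[[0,0,-1,0,36],[0,0,-1.5,0,36],[0,0,0,0,36],[0,0,0,0,46],[0,0,0,0,50],[0,0,0,0,54],[0,0,0,0,58],[0,0,0,0,64],[0,0,0,0,72],[0,0,0,0,80],[0,0,0,0,85],[0,0,0,0,85],[0,0,0,0,85]]' 20; python3 d.py .540 -.0157 .036
```

```text
time_s: 12.32
ee_pos: [0.5399, -0.0154, 0.0409]
eef_rot: [[-0.985, 0.17, 0.0], [0.17, 0.985, -0.0], [-0.0, 0.0, -1.0]]
contact_force: [0.3, -0.3, -0.5]
gripper_width: 0.0852
gripper_force: 0.0
t 12.3167 ee [ 0.5399 -0.0154  0.0409] yaxis [0.17   0.9855 0.    ] tool shift mm [-0.1645 -0.2681  4.8865] F [ 0.3149 -0.2846 -0.5134] w 0.08516634538667689 0.0
```

```bash
python3 -m handwheel '[[0,0,-5,0,85],[0,0,-10,0,85],[0,0,-15,0,85],[0,0,-20,0,85],[0,0,-25,0,85],[0,0,-25,0,85],[0,0,-25,0,85],[0,0,-25,0,85],[0,0,-20,0,85],[10,20,0,0,85],[10,25,0,0,85],[10,25,0,0,85],[10,25,0,0,85],[10,25,0,0,85],[10,25,0,0,85],[10,25,0,0,85],[0,10,0,0,85],[0,0,0,0,85],[0,0,0,0,85]]'
python3 - <<'E'
from h import *
np.set_printoptions(precision=4,suppress=True)
p=viewer.grab_frame("top");q=viewer.grab_frame("side");M=[]
for l in("head_center","head_foot","button_a"):
  a,b=viewer.look_for(p,l),viewer.look_for(q,l)
  for n,r in(("t",a),("s",b)):print(l,n,[(np.round(x["point"],1),round(x["confidence"],2)) for x in r[:2]])
  if a and b:print(tri(p,a[0]["point"],q,b[0]["point"]))
for n,c in(("t",p),("s",q)):
  r=viewer.regions_of(c,"head_center")
  if not r:print(n,"none");continue
  m=r[0]["pixels"];ys,xs=np.nonzero(m);print(n,"box",xs.min(),xs.max(),ys.min(),ys.max(),"cols at top",xs[ys==ys.min()].mean(),"at bottom",xs[ys==ys.max()].mean(),"n",m.sum())
  C=[.540-.001,-.017,0]
  for z in(.008,.054,.085,.092):print(z,proj(c,(C[0],C[1],z)))
  # predicted box for a seated head: cone tip disc, collar, shank corner set
  for dz in(0,.004,.008,.014):
    th=np.linspace(0,6.28,60);R=np.array([[.985,.17],[-.17,.985]])
    pts=[(C[0]+.0215*np.cos(t),C[1]+.0215*np.sin(t),z+dz) for t in th for z in(.030,.060)]+[(C[0]+.006*np.cos(t),C[1]+.006*np.sin(t),.091+dz) for t in th]
    pts+=[(*(np.array(C[:2])+R@np.array(k)),z+dz) for k in((.015,.015),(.015,-.015),(-.015,.015),(-.015,-.015)) for z in(.008,)]
    u=np.array([proj(c,x) for x in pts]);print("dz",dz,u.min(0),u.max(0))
E
```

```text
time_s: 13.9
ee_pos: [0.5016, 0.1739, 0.2114]
eef_rot: [[-0.986, 0.169, 0.001], [0.169, 0.986, -0.0], [-0.001, -0.0, -1.0]]
contact_force: [-0.7, 0.5, -0.5]
gripper_width: 0.0849
gripper_force: 0.0
head_center t [(array([457. , 243.5]), 0.32)]
head_center s [(array([362.5, 326.6]), 0.46)]
(array([ 0.5205, -0.0703,  0.0458]), np.float64(0.012146825002463139))
head_foot t []
head_foot s [(array([361.6, 308.8]), 0.82)]
button_a t []
button_a s []
t none
s box 351 369 291 325 cols at top 361.0 at bottom 358.0 n 553
0.008 [359.4025 320.2996]
0.054 [360.7654 305.4321]
0.085 [361.7243 294.972 ]
0.092 [361.9455 292.5585]
dz 0 [350.6273 291.121 ] [370.547 326.011]
dz 0.004 [350.725  289.7379] [370.6915 324.7408]
dz 0.008 [350.8231 288.3484] [370.8367 323.465 ]
dz 0.014 [350.9711 286.2522] [371.0558 321.5405]
```

```bash
python3 -c "
from station import order;print(order.job_done())"
```

```text
the job is handed in; nothing more can be done
None
```

I unclipped the reamer head with both buttons squeezed and stood it on the drying rest's pin. The last side view matches a fully seated, upright head to within about 1 px. The top-view check found nothing usable. I touched nothing else and handed the job in at about 14 s.

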